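# Slide the carved panel under the hold-down bridge

### The job

Put the dark red carved panel into the carving jig: lay it face up on the grey base board and slide its plain end under the aluminium bridge, fully home against the red stop, so that the rosette end sticks out of the mouth for the carver. Then let go of it, and leave the pale uncarved panel where it lies.

Things in the scene. Friction and masses are not known exactly. Their poses are not given: they have to be found in the camera images.
- panel_mid (a point): Centre (half-way up) of the loose dark red panel, 200 (x) x 48 (y) x 16 mm thick, about 0.12 kg, flat on the bench. x runs along it to the plain end, z up. A rosette 38 mm across stands up to 10 mm above the top face, 60 mm from the centre towards -x. A pale line across the plain half, 38 mm from the centre, lies under the bridge's front edge when home.
- panel_tail (a point): Middle of the end face of the plain end of the dark red panel: 100 mm from panel_mid along the panel's +x, half-way up. Same axes as panel_mid.
- jig: Fixed jig. Origin at bench level under the mouth's middle (bridge's front edge); x: way the panel slides in, z up. Flat grey base 12 mm thick, 150 wide, x -200 to 80 mm. Aluminium bridge x 0 to 50, underside 40 above the bench (12 above the panel), top 54, bolts to 60. Cheeks under it leave y -42 to 42 free. Red stop's face at x 62, 46 high. Open before the mouth.
- blank_mid (a point): Centre of the loose pale uncarved panel, of the same size as the red one (200 x 48 x 16 mm), lying flat on the bench: a bystander. Other bystanders on the bench: a wooden mallet, two gouges and a black flask.

How it is judged:
At the end, for the whole second after the job is handed in: The red panel lies flat, face up (0.1 rad), on the jig's base, released, its plain end under the bridge within 15 mm of the red stop and 30 mm of the channel's middle, in line with the jig within 0.3 rad. The pale panel has moved less than 30 mm (x of panel_tail in the frame of jig between 0.047 and 0.068 m and y of panel_tail in the frame of jig between -0.03 and 0.03 m and z of panel_tail in the frame of jig below 0.03 m and angle between the x axis of panel_mid and the x axis of jig, either way round below 0.3 rad and angle between panel_mid's own z axis and vertical below 0.1 rad); the robot touches nothing.
It fails at once if the pale uncarved panel is moved by more than 30 mm (distance of blank_mid from where it was at the start of the episode above 0.03 m).
It also fails if it takes over 38 s, if anything falls off the work surface, if the arm or the gripper's body presses on something with over 40 N, if the wrist force passes 120 N, or if a joint passes its speed limit or range.

### The arm

A 6-joint arm with a two-finger parallel gripper is mounted at the origin on the work surface. World frame = base frame: x ahead of the robot, y to its left, z up, the work surface at z = 0. Lengths are in m, angles in rad, forces in N, time in s.
With the tool pointing down it reaches from about 0.325 to 0.9 m from the base axis. Payload 6.1 kg.
Tool frame: the origin (TCP) lies on the centre line of the jaws, within the pads' length; the fingertips stand 8 mm ahead of it and the grasp point (between the pads) lies 11 mm behind it; y points along the fingers, x is the direction in which the jaws open and shut, and the axes are right-handed (so a half turn about y gives the same grasp; the last joint's range is limited). The gripper opens to 87 mm and grips with 3 to 60 N. Pads are 19 mm wide; open, the fingers measure 117 mm over their backs; the gripper's body (75 mm by 190 mm) begins 51 mm behind the grasp point.
Start: joints at [-1.315, 0.22, 1.526, -0, 1.395, -0.126], TCP at [0.233, -0.58, 0.231] pointing down, gripper open.
Joint ranges: [-2.98, 2.98], [-0.91, 2.08], [0.09, 2.57], [-1.24, 4.39], [0.2, 2.65], [-2.68, 2.68]. Speed limits (rad/s): [2.57, 2.57, 3.01, 3.14, 3.14, 3.14].

### API

Orientations are given as a unit quaternion [x, y, z, w].
In Python, from station import robot gives the robot as it stands.
- The arm moves only by the shell command python3 -m handwheel 'ROWS'. ROWS is JSON, a list of rows, each an object of numbers: "fingers": the finger opening in m, from 0 to 0.087; "tx", "ty", "tz": the shift along the tool's x, y, z in m; "wx", "wy", "wz": the turn, a rotation vector about the tool's x, y, z in rad. In form: [{"fingers": .., "tx": .., "ty": .., "tz": .., "wx": .., "wy": .., "wz": ..}, ...]. A call has 1 to 12 rows; each row is the pose to reach, as a shift and turn from the pose commanded when the call began, along the tool's axes at that moment; what a row does not reach only later rows make up. A row lasts 1/12 s, in which the tool goes at most 41.7 mm and 7.16 degrees, less where a joint would pass 70% of its speed; a pose out of reach is approached as far as the arm can. A call with a gripper value outside its range is refused whole. The fingers move at their own pace and stop on an object; the grip force is fixed at half the most. Time passes only in rows, so rows that repeat a pose let the fingers close. It gives the time, the measured TCP pose, the force and the opening at its end, in the units of the state.
- robot.state(): the state, without advancing time (a new reading comes with each control period).
- robot.get_image(name): name is "scene" or "top"; returns a dict with "image" (384x512x3 uint8, red, green, blue), "fov_y" (degrees; the focal length in pixels is half the picture's height over the tangent of half this angle, whatever the lens; pixels are square), "cx", "cy" (the principal point, pixels), "R" (3x3) and "t" (3): a world point X has camera coordinates R X + t. Camera axes: x right, y down, z forward; pixel columns grow to the right and rows downward; lengths in m; the calibration is good to about 2 mm. A picture is of the moment at which its call begins. There is no depth.
- robot.finish_job(): hands the job in, once; it reports no verdict.
Trained networks look in the newest picture that a camera, given by its name, has taken for a name from the list of things; names that differ only in an ending like _2 or _b are one class to them, and where a whole thing is asked for, a point or a joint stands for the part that bears it (a point fixed in the world has none). Each returns a list of dicts, best first, with "score" (0 to 1); they miss things now and then, are a little off and sometimes report something else, mostly with a low value. They report only what shows in the picture. A call takes as long as a camera call.
- robot.look_for(camera, target): "rect" ([left, top, width, height] in pixels, round what is visible of it).
- robot.silhouettes(camera, target): "mask" (384x512 bool, what is visible of it) and "rect" ([left, top, width, height] in pixels, round what is visible of it).
The state is a dict: "time": time; "joint_pos": joint angles; "dq": joint speeds; "effort": joint torques, N m; "ee_pos": TCP position; "tcp_rot": TCP orientation; "force": force on the tool from outside, world axes, zero at the start; "ft_torque": the same for the moment, N m; "grip_width": finger opening in m.
Only numpy, scipy, OpenCV 4.12 (cv2) and the standard library are available. Lean on these libraries where they do the work, as an engineer would, in place of code of your own. Each camera call takes 0.05 s, during which the arm holds its last target. There are 200 camera calls.

## Working session

There is one attempt and no reset: what is moved stays moved. The work goes in short steps, Python scripts to look and compute and a shell command to move; the robot and the scene stay as the last step left them, time stands still between calls to the robot, and variables do not carry over. Pictures are saved under pics/ and viewed, about 8 in all and at most 12, crops included, and the job is handed in when it is done.

```bash
ls; mkdir -p pics
cat > h.py <<'E'
import numpy as np, cv2
from station import robot
def cam(n):
    d=robot.get_image(n); d['f']=192/np.tan(np.radians(d['fov_y'])/2); d['R']=np.array(d['R']); d['t']=np.array(d['t']); return d
def unproj(d,u,v,z):
    r=d['R'].T@np.array([(u-d['cx'])/d['f'],(v-d['cy'])/d['f'],1]); c=-d['R'].T@d['t']
    return c+r*(z-c[2])/r[2]
def proj(d,X):
    p=d['R']@np.array(X)+d['t']; return d['f']*p[0]/p[2]+d['cx'],d['f']*p[1]/p[2]+d['cy']
E
python3 - <<'E'
from h import *
for n in('scene','top'):
    d=cam(n); cv2.imwrite(f'pics/{n}0.png',d['image'][:,:,::-1]); print(n,d['fov_y'],-d['R'].T@d['t'])
    for t in('panel_mid','jig','blank_mid'):
        for s in robot.silhouettes(n,t)[:2]:
            m=s['mask'].astype('uint8'); print(t,round(s['score'],2),s['rect'],cv2.minAreaRect(cv2.findNonZero(m)))
print(robot.state())
E
```

```text
pics
scene 54.0753672887671 [1.02517326 0.35829752 0.41940284]
panel_mid 0.68 [223.7, 166.2, 61.2, 56.0] ((256.0, 192.00001525878906), (24.041629791259766, 73.53910827636719), 45.0)
jig 0.59 [289.3, 192.2, 134.5, 120.9] ((355.1585388183594, 245.92681884765625), (107.81068420410156, 110.3787841796875), 20.2248592376709)
jig 0.2 [223.6, 166.9, 66.0, 54.6] ((256.0356140136719, 191.46163940429688), (24.443897247314453, 73.80277252197266), 42.87890625)
blank_mid 0.66 [162.3, 152.3, 86.2, 30.8] ((206.23529052734375, 168.44119262695312), (17.462568283081055, 86.5852279663086), 75.96376037597656)
top 57.185109860710924 [ 0.46351774 -0.00302673  0.86046324]
panel_mid 0.67 [264.6, 173.3, 38.5, 81.6] ((284.0, 216.0), (85.37255096435547, 22.798351287841797), 75.96376037597656)
jig 0.68 [138.8, 146.2, 79.4, 124.5] ((177.86126708984375, 207.5982666015625), (119.89708709716797, 65.23252868652344), 81.25383758544922)
blank_mid 0.9 [327.2, 175.8, 44.6, 82.1] ((347.0565490722656, 216.34161376953125), (22.13093376159668, 83.2096176147461), 19.653823852539062)
blank_mid 0.52 [265.7, 173.8, 37.8, 83.9] ((283.946044921875, 215.51309204101562), (84.01505279541016, 21.475757598876953), 76.34957885742188)
{'time': 0.4, 'joint_pos': array([-1.31510394e+00,  2.20530444e-01,  1.52663823e+00,  2.04701450e-05,
        1.39471485e+00, -1.26103496e-01]), 'dq': array([ 0.00028742, -0.0026196 , -0.00066149, -0.00033857,  0.00126729,
       -0.00160107]), 'effort': array([ 9.74957111e-04, -4.93869996e+01, -3.87085462e+01,  6.98214700e-02,
        5.01099927e-02, -9.58128135e-05]), 'ee_pos': array([ 0.23284555, -0.57991195,  0.23038351]), 'tcp_rot': array([-0.5857135 ,  0.39612045, -0.3959753 ,  0.58585992]), 'force': array([-0.39059497, -0.75405061, -0.5359886 ]), 'ft_torque': array([ 0.00253963, -0.00735517, -0.0187308 ]), 'grip_width': 0.08714087187714321}
```

View pics/top0.png

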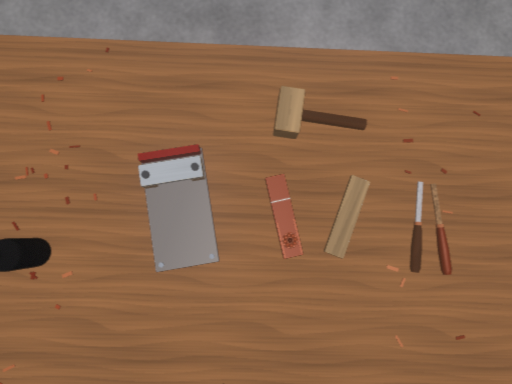

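View pics/scene0.png

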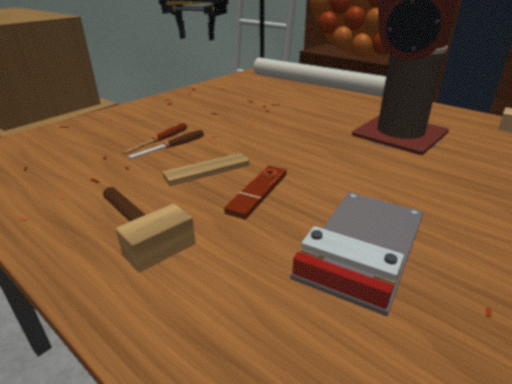

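Run:
```python
from h import *
d=cam('top'); im=d['image']
c=im[140:280,130:310,::-1]; c=cv2.resize(c,None,fx=4,fy=4,interpolation=cv2.INTER_CUBIC)
for i in range(0,180,20): cv2.putText(c,str(130+i),(i*4,10),0,.35,(255,255,255));cv2.line(c,(i*4,12),(i*4,18),(255,255,255))
for i in range(0,140,20): cv2.putText(c,str(140+i),(0,i*4+4),0,.35,(255,255,255))
cv2.imwrite('pics/crop1.png',c)
# fit panel pose: outline (top) from mask
m=robot.silhouettes('top','panel_mid')[0]['mask'].astype('uint8')
cs=max(cv2.findContours(m,0,1)[0],key=len)[:,0]
P=np.array([unproj(d,u,v,.016)[:2] for u,v in cs]).astype('float32'); r=cv2.minAreaRect(P); print('panel',r)
m=robot.silhouettes('top','jig')[0]['mask'].astype('uint8')
cs=max(cv2.findContours(m,0,1)[0],key=len)[:,0]
P=np.array([unproj(d,u,v,.012)[:2] for u,v in cs]).astype('float32'); r=cv2.minAreaRect(P); print('jig@base',r)
```

```text
panel ((0.5078474283218384, -0.09561364352703094), (0.2005126178264618, 0.053307898342609406), 13.78560733795166)
jig@base ((0.5222209692001343, 0.15999706089496613), (0.29155290126800537, 0.16104289889335632), 11.96573257446289)
```

View pics/crop1.png

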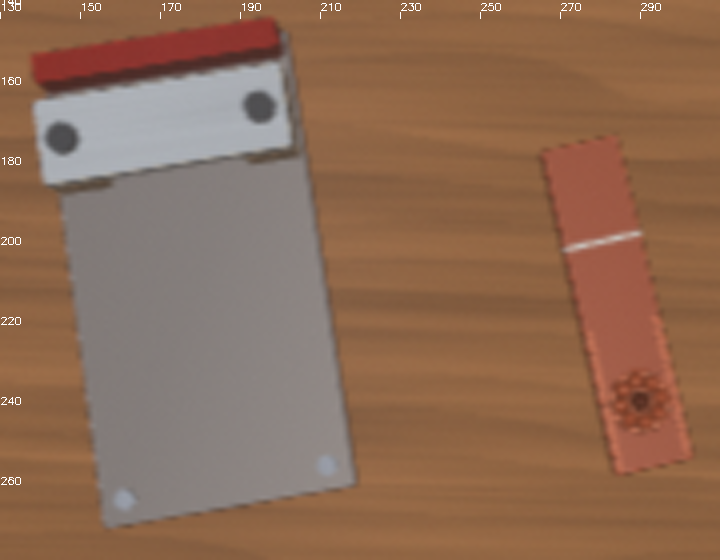

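Run:
```python
from h import *
from scipy.spatial.transform import Rotation as Ro
d=cam('top')
U=lambda u,v,z: unproj(d,u,v,z)[:2]
a=U(156.5,271.5,.012);b=U(219,261.2,.012);e=U(141.5,186.5,.054);g=U(203,177.3,.054)
rf=U(199,155,.046)
print('base',a,b,np.linalg.norm(a-b),'bridge',e,g,np.linalg.norm(e-g))
m1=(a+b)/2;m2=(e+g)/2;x=m2-m1;print('len',np.linalg.norm(x),'yaw x',np.arctan2(x[1],x[0]))
for p,q in((b,a),(g,e)):
    w=q-p;print('yaw from y',np.arctan2(-w[0],w[1]))
print('mid bridge',m2)
c=[U(265.5,177.5,.016),U(285,174,.016),U(302.5,254.3,.016),U(284,258.6,.016)]
print('panel',sum(c)/4,np.linalg.norm(c[0]-c[1]),np.linalg.norm(c[1]-c[2]))
x=c[0]+c[1]-c[2]-c[3];print('yaw',np.arctan2(x[1],x[0]), 'line',U(281,199.7,.016))
s=robot.state();R=Ro.from_quat(s['tcp_rot']).as_matrix();print(R.round(3),s['ee_pos'])
```

```text
base [0.36769724 0.20063877] [0.39550385 0.05544423] 0.14783323033870607 bridge [0.56213878 0.23637236] [0.58825516 0.0972731 ] 0.14152974943299487
len 0.1974425454686927 yaw x 0.19770320610269887
yaw from y 0.18922160249096845
yaw from y 0.1855928253898515
mid bridge [0.57519697 0.16682273]
panel [ 0.50788085 -0.09638141] 0.04838628442387994 0.19704860879166947
yaw 0.24118795160143253 line [ 0.54597257 -0.08797197]
[[ 0.373  0.     0.928]
 [-0.928 -0.     0.373]
 [ 0.    -1.     0.   ]] [ 0.23285889 -0.58000215  0.23056786]
```

```bash
python3 -m handwheel '[{"fingers":0.087,"tx":-0.012,"tz":0.015},{"fingers":0.087,"tx":-0.035,"tz":0.044,"wy":0.05},{"fingers":0.087,"tx":-0.06,"tz":0.075,"wy":0.1},{"fingers":0.087,"tx":-0.085,"tz":0.107,"wy":0.141},{"fingers":0.087,"tx":-0.11,"tz":0.138,"wy":0.141},{"fingers":0.087,"tx":-0.135,"tz":0.17,"wy":0.141},{"fingers":0.087,"tx":-0.16,"tz":0.2,"wy":0.141},{"fingers":0.087,"tx":-0.185,"tz":0.232,"wy":0.141},{"fingers":0.087,"tx":-0.21,"tz":0.264,"wy":0.141},{"fingers":0.087,"tx":-0.235,"tz":0.295,"wy":0.141},{"fingers":0.087,"tx":-0.255,"tz":0.32,"wy":0.141},{"fingers":0.087,"tx":-0.265,"tz":0.333,"wy":0.141}]'
cat >> h.py <<'E'
from scipy.spatial.transform import Rotation as Ro
def go(p,yaw):
    "rows' numbers to bring TCP to p with tool z (panel x) at yaw, tool down"
    s=robot.state();R=Ro.from_quat(s['tcp_rot']).as_matrix();y=np.arctan2(R[1,2],R[0,2])
    print('t',round(s['time'],2),'tcp',s['ee_pos'].round(4),'yaw',round(y,4),'tilt',R[:,1].round(3),'F',s['force'].round(1),'w',round(s['grip_width'],4))
    print('txyz',(R.T@(np.array(p)-s['ee_pos'])).round(4),'wy',round(y-yaw,4))
E
python3 -c "
from h import *
go([.508,-.096,.12],.241)"
```

```text
t 0.6 tcp [ 0.2329 -0.58    0.2306] yaw 0.3818 tilt [ 0. -0. -1.] F [-0.2 -0.1 -0.3] w 0.0866
txyz [-0.3467  0.1106  0.4357] wy 0.1408validation failed for argument at $[0]...
```

```bash
python3 -m handwheel '[{"fingers":0.087,"tx":-0.012,"ty":0,"tz":0.015,"wx":0,"wy":0,"wz":0},{"fingers":0.087,"tx":-0.035,"ty":0,"tz":0.044,"wx":0,"wy":0.05,"wz":0},{"fingers":0.087,"tx":-0.06,"ty":0,"tz":0.075,"wx":0,"wy":0.1,"wz":0},{"fingers":0.087,"tx":-0.085,"ty":0,"tz":0.107,"wx":0,"wy":0.141,"wz":0},{"fingers":0.087,"tx":-0.11,"ty":0,"tz":0.138,"wx":0,"wy":0.141,"wz":0},{"fingers":0.087,"tx":-0.135,"ty":0,"tz":0.17,"wx":0,"wy":0.141,"wz":0},{"fingers":0.087,"tx":-0.16,"ty":0,"tz":0.2,"wx":0,"wy":0.141,"wz":0},{"fingers":0.087,"tx":-0.185,"ty":0,"tz":0.232,"wx":0,"wy":0.141,"wz":0},{"fingers":0.087,"tx":-0.21,"ty":0,"tz":0.264,"wx":0,"wy":0.141,"wz":0},{"fingers":0.087,"tx":-0.235,"ty":0,"tz":0.295,"wx":0,"wy":0.141,"wz":0},{"fingers":0.087,"tx":-0.255,"ty":0,"tz":0.32,"wx":0,"wy":0.141,"wz":0},{"fingers":0.087,"tx":-0.265,"ty":0,"tz":0.333,"wx":0,"wy":0.141,"wz":0}]'
python3 -c "
from h import *
go([.508,-.096,.12],.241)"
```

```text
time: 1.6
ee_pos: [0.4445, -0.2067, 0.2309]
tcp_rot: [-0.557, 0.435, -0.436, 0.557]
force: [0.4, -0.1, 0.3]
grip_width: 0.0873
t 1.6 tcp [ 0.4445 -0.2067  0.2309] yaw 0.2435 tilt [ 0.001  0.001 -1.   ] F [ 0.4 -0.1  0.3] w 0.0873
txyz [-0.0921  0.1111  0.0882] wy 0.0025
```

```bash
python3 -m handwheel '[{"fingers":0.087,"tx":-0.02,"ty":0,"tz":0.02,"wx":0,"wy":0,"wz":0},{"fingers":0.087,"tx":-0.045,"ty":0.01,"tz":0.043,"wx":0,"wy":0,"wz":0},{"fingers":0.087,"tx":-0.07,"ty":0.03,"tz":0.066,"wx":0,"wy":0,"wz":0},{"fingers":0.087,"tx":-0.085,"ty":0.055,"tz":0.082,"wx":0,"wy":0,"wz":0},{"fingers":0.087,"tx":-0.092,"ty":0.08,"tz":0.088,"wx":0,"wy":0,"wz":0},{"fingers":0.087,"tx":-0.092,"ty":0.1,"tz":0.088,"wx":0,"wy":0,"wz":0},{"fingers":0.087,"tx":-0.092,"ty":0.11,"tz":0.088,"wx":0,"wy":0,"wz":0},{"fingers":0.087,"tx":-0.092,"ty":0.11,"tz":0.088,"wx":0,"wy":0,"wz":0},{"fingers":0.087,"tx":-0.092,"ty":0.11,"tz":0.088,"wx":0,"wy":0,"wz":0}]'
python3 -c "
from h import *
go([.508,-.096,.013],.241)
d=cam('scene');cv2.imwrite('pics/s2.png',cv2.resize(d['image'][100:260,130:390,::-1],None,fx=3,fy=3))"
```

```text
time: 2.35
ee_pos: [0.5066, -0.1, 0.1208]
tcp_rot: [0.556, -0.437, 0.436, -0.556]
force: [0.6, 0.1, 0.4]
grip_width: 0.0869
t 2.35 tcp [ 0.5066 -0.1     0.1208] yaw 0.2404 tilt [-0.  0. -1.] F [0.6 0.1 0.4] w 0.0869
txyz [-0.0035  0.1078  0.0024] wy -0.0006
```

View pics/s2.png

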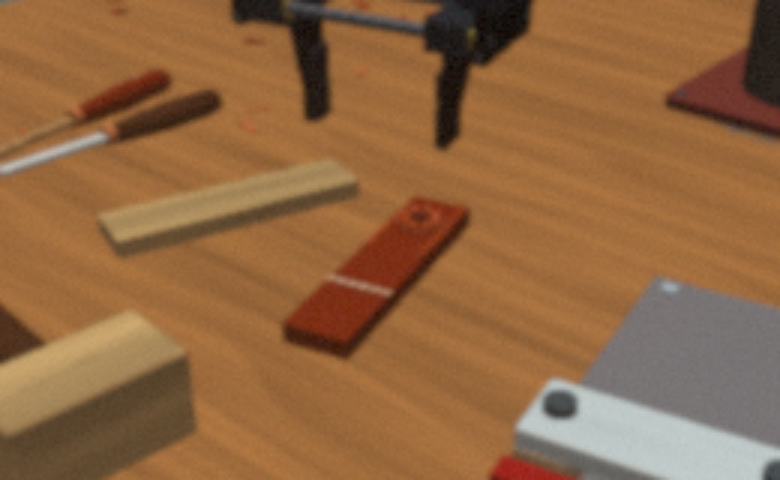

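```bash
python3 -m handwheel '[{"fingers":0.087,"tx":-0.003,"ty":0.012,"tz":0.002,"wx":0,"wy":0,"wz":0},{"fingers":0.087,"tx":-0.003,"ty":0.035,"tz":0.002,"wx":0,"wy":0,"wz":0},{"fingers":0.087,"tx":-0.003,"ty":0.06,"tz":0.002,"wx":0,"wy":0,"wz":0},{"fingers":0.087,"tx":-0.003,"ty":0.085,"tz":0.002,"wx":0,"wy":0,"wz":0},{"fingers":0.087,"tx":-0.003,"ty":0.1,"tz":0.002,"wx":0,"wy":0,"wz":0},{"fingers":0.087,"tx":-0.003,"ty":0.107,"tz":0.002,"wx":0,"wy":0,"wz":0},{"fingers":0.087,"tx":-0.003,"ty":0.107,"tz":0.002,"wx":0,"wy":0,"wz":0},{"fingers":0.03,"tx":-0.003,"ty":0.107,"tz":0.002,"wx":0,"wy":0,"wz":0},{"fingers":0.03,"tx":-0.003,"ty":0.107,"tz":0.002,"wx":0,"wy":0,"wz":0},{"fingers":0.03,"tx":-0.003,"ty":0.107,"tz":0.002,"wx":0,"wy":0,"wz":0},{"fingers":0.03,"tx":-0.003,"ty":0.107,"tz":0.002,"wx":0,"wy":0,"wz":0},{"fingers":0.03,"tx":-0.003,"ty":0.107,"tz":0.002,"wx":0,"wy":0,"wz":0}]'
python3 -m handwheel '[{"fingers":0.03,"tx":0,"ty":0,"tz":0,"wx":0,"wy":0,"wz":0},{"fingers":0.03,"tx":0,"ty":0,"tz":0,"wx":0,"wy":0,"wz":0},{"fingers":0.03,"tx":0,"ty":-0.01,"tz":0,"wx":0,"wy":0,"wz":0},{"fingers":0.03,"tx":0,"ty":-0.03,"tz":0,"wx":0,"wy":0,"wz":0},{"fingers":0.03,"tx":0,"ty":-0.05,"tz":0,"wx":0,"wy":0,"wz":0},{"fingers":0.03,"tx":0,"ty":-0.065,"tz":0,"wx":0,"wy":0,"wz":0},{"fingers":0.03,"tx":0,"ty":-0.07,"tz":0,"wx":0,"wy":0,"wz":0},{"fingers":0.03,"tx":0,"ty":-0.07,"tz":0,"wx":0,"wy":0,"wz":0}]'
python3 -c "
from h import *
c,s=np.cos(.19),np.sin(.19); m=np.array([.575,.1665])
go([*(m+np.array([c,s])*-.13),.083],.19)
d=cam('scene');cv2.imwrite('pics/s3.png',cv2.resize(d['image'][80:260,130:390,::-1],None,fx=3,fy=3))"
```

```text
time: 3.4
ee_pos: [0.5086, -0.0965, 0.0145]
tcp_rot: [-0.556, 0.436, -0.437, 0.557]
force: [-0.0, 0.5, -0.4]
grip_width: 0.0613
time: 4.07
ee_pos: [0.5092, -0.0967, 0.0855]
tcp_rot: [-0.556, 0.435, -0.438, 0.557]
force: [-0.4, -0.7, -1.7]
grip_width: 0.0476
t 4.07 tcp [ 0.5092 -0.0967  0.0855] yaw 0.2408 tilt [ 0.003 -0.001 -1.   ] F [-0.4 -0.7 -1.7] w 0.0476
txyz [-0.2465  0.002  -0.0031] wy 0.0508
```

View pics/s3.png

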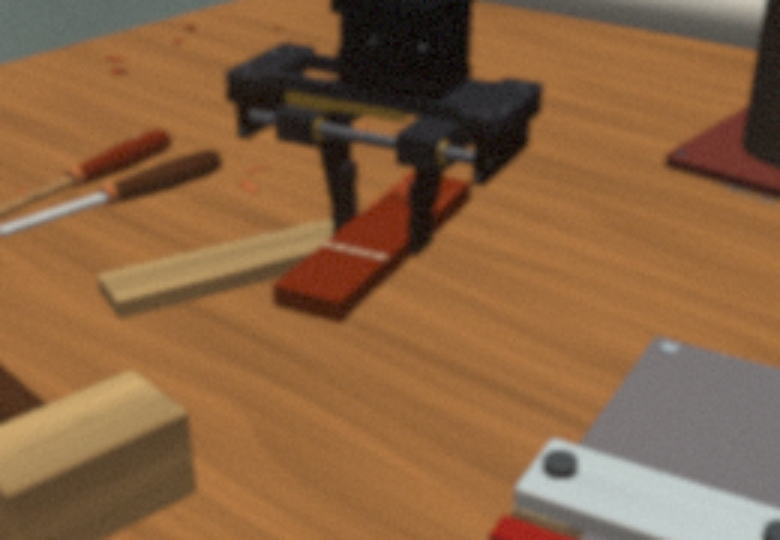

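```bash
python3 -m handwheel '[{"fingers":0.03,"tx":-0.01,"ty":0,"tz":-0.001,"wx":0,"wy":0,"wz":0},{"fingers":0.03,"tx":-0.035,"ty":0,"tz":-0.002,"wx":0,"wy":0.01,"wz":0},{"fingers":0.03,"tx":-0.065,"ty":0,"tz":-0.003,"wx":0,"wy":0.02,"wz":0},{"fingers":0.03,"tx":-0.095,"ty":0,"tz":-0.003,"wx":0,"wy":0.03,"wz":0},{"fingers":0.03,"tx":-0.125,"ty":0,"tz":-0.003,"wx":0,"wy":0.04,"wz":0},{"fingers":0.03,"tx":-0.155,"ty":0,"tz":-0.003,"wx":0,"wy":0.05,"wz":0},{"fingers":0.03,"tx":-0.185,"ty":0,"tz":-0.003,"wx":0,"wy":0.05,"wz":0},{"fingers":0.03,"tx":-0.215,"ty":0,"tz":-0.003,"wx":0,"wy":0.05,"wz":0},{"fingers":0.03,"tx":-0.235,"ty":0,"tz":-0.003,"wx":0,"wy":0.05,"wz":0},{"fingers":0.03,"tx":-0.246,"ty":0,"tz":-0.003,"wx":0,"wy":0.05,"wz":0},{"fingers":0.03,"tx":-0.246,"ty":0,"tz":-0.003,"wx":0,"wy":0.05,"wz":0},{"fingers":0.03,"tx":-0.246,"ty":0,"tz":-0.003,"wx":0,"wy":0.05,"wz":0}]'
python3 -c "
from h import *
c,s=np.cos(.19),np.sin(.19); m=np.array([.575,.1665])
go([*(m+np.array([c,s])*-.13),.028],.19)
d=cam('scene');e=cam('top');cv2.imwrite('pics/s4.png',np.hstack([cv2.resize(d['image'][120:330,220:450,::-1],(400,365)),cv2.resize(e['image'][140:285,110:270,::-1],(400,365))]))"
```

```text
time: 5.12
ee_pos: [0.4456, 0.142, 0.0828]
tcp_rot: [0.546, -0.45, 0.449, -0.545]
force: [-0.2, -0.9, -0.9]
grip_width: 0.0472
t 5.12 tcp [0.4456 0.142  0.0828] yaw 0.1925 tilt [-0.001 -0.001 -1.   ] F [-0.2 -0.9 -0.9] w 0.0472
txyz [0.0004 0.0548 0.0018] wy 0.0025
```

View pics/s4.png

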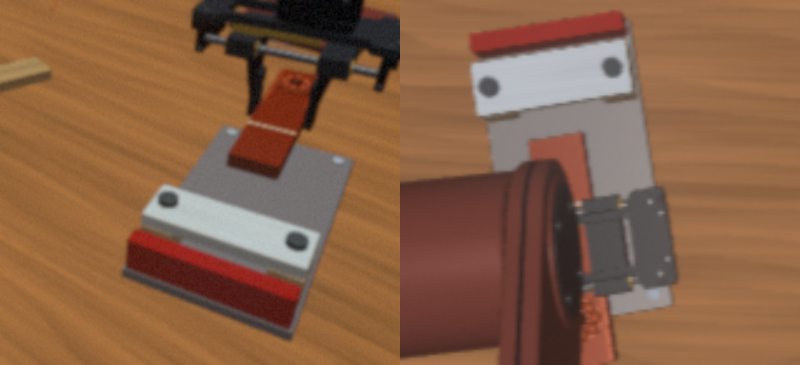

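```bash
python3 -m handwheel '[{"fingers":0.03,"tx":0,"ty":0.01,"tz":0.001,"wx":0,"wy":0.002,"wz":0},{"fingers":0.03,"tx":0,"ty":0.027,"tz":0.002,"wx":0,"wy":0.002,"wz":0},{"fingers":0.03,"tx":0,"ty":0.043,"tz":0.002,"wx":0,"wy":0.002,"wz":0},{"fingers":0.03,"tx":0,"ty":0.052,"tz":0.002,"wx":0,"wy":0.002,"wz":0},{"fingers":0.03,"tx":0,"ty":0.0535,"tz":0.002,"wx":0,"wy":0.002,"wz":0},{"fingers":0.03,"tx":0,"ty":0.0535,"tz":0.002,"wx":0,"wy":0.002,"wz":0}]'
python3 -m handwheel '[{"fingers":0.03,"tx":0,"ty":0,"tz":0.005,"wx":0,"wy":0,"wz":0},{"fingers":0.03,"tx":0,"ty":0,"tz":0.015,"wx":0,"wy":0,"wz":0},{"fingers":0.03,"tx":0,"ty":0,"tz":0.027,"wx":0,"wy":0,"wz":0},{"fingers":0.03,"tx":0,"ty":0,"tz":0.039,"wx":0,"wy":0,"wz":0},{"fingers":0.03,"tx":0,"ty":0,"tz":0.051,"wx":0,"wy":0,"wz":0},{"fingers":0.03,"tx":0,"ty":0,"tz":0.063,"wx":0,"wy":0,"wz":0},{"fingers":0.03,"tx":0,"ty":0,"tz":0.073,"wx":0,"wy":0,"wz":0},{"fingers":0.03,"tx":0,"ty":0,"tz":0.08,"wx":0,"wy":0,"wz":0},{"fingers":0.03,"tx":0,"ty":0,"tz":0.083,"wx":0,"wy":0,"wz":0},{"fingers":0.03,"tx":0,"ty":0,"tz":0.083,"wx":0,"wy":0,"wz":0}]'
python3 -c "
from h import *
c,s=np.cos(.19),np.sin(.19); m=np.array([.575,.1665])
go([*(m+np.array([c,s])*-.038),.027],.19)
d=cam('scene');e=cam('top');cv2.imwrite('pics/s5.png',np.hstack([cv2.resize(d['image'][150:330,250:450,::-1],(400,360)),cv2.resize(e['image'][140:285,110:270,::-1],(400,360))]))"
```

```text
time: 5.72
ee_pos: [0.4476, 0.1416, 0.0291]
tcp_rot: [0.545, -0.451, 0.45, -0.544]
force: [0.4, -0.0, -1.4]
grip_width: 0.0479
time: 6.55
ee_pos: [0.5309, 0.158, 0.0307]
tcp_rot: [-0.544, 0.45, -0.451, 0.545]
force: [0.4, 1.1, -1.8]
grip_width: 0.0473
t 6.55 tcp [0.5309 0.158  0.0307] yaw 0.1887 tilt [ 0.001  0.    -1.   ] F [ 0.4  1.1 -1.8] w 0.0473
txyz [-0.0001  0.0037  0.0069] wy -0.0013
```

View pics/s5.png

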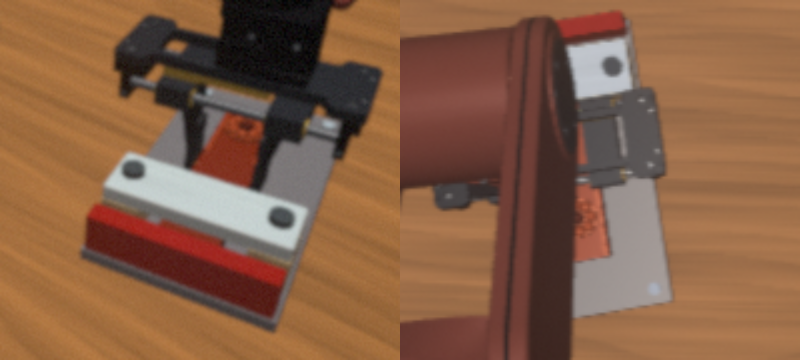

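```bash
python3 -m handwheel '[{"fingers":0.03,"tx":0,"ty":0.001,"tz":0.002,"wx":0,"wy":0,"wz":0},{"fingers":0.03,"tx":0,"ty":0.002,"tz":0.004,"wx":0,"wy":0,"wz":0},{"fingers":0.03,"tx":0,"ty":0.002,"tz":0.006,"wx":0,"wy":0,"wz":0},{"fingers":0.03,"tx":0,"ty":0.002,"tz":0.006,"wx":0,"wy":0,"wz":0}]'
python3 -m handwheel '[{"fingers":0.03,"tx":0,"ty":0,"tz":0.0015,"wx":0,"wy":0,"wz":0},{"fingers":0.03,"tx":0,"ty":0,"tz":0.003,"wx":0,"wy":0,"wz":0},{"fingers":0.03,"tx":0,"ty":0,"tz":0.003,"wx":0,"wy":0,"wz":0}]'
python3 -c "
from h import *
go([.531,.158,.027],.19)"
```

```text
time: 6.98
ee_pos: [0.536, 0.159, 0.0281]
tcp_rot: [-0.545, 0.451, -0.451, 0.545]
force: [0.5, -0.1, -1.1]
grip_width: 0.0478
time: 7.23
ee_pos: [0.539, 0.1596, 0.0282]
tcp_rot: [-0.545, 0.451, -0.451, 0.545]
force: [1.3, -0.3, -1.0]
grip_width: 0.0479
t 7.23 tcp [0.539  0.1596 0.0282] yaw 0.1887 tilt [ 0.  0. -1.] F [ 1.3 -0.3 -1. ] w 0.0479
txyz [ 0.0001  0.0012 -0.0082] wy -0.0013
```

```bash
for i in 1 ; do python3 -m handwheel '[{"fingers":0.03,"tx":0,"ty":0,"tz":0.001,"wx":0,"wy":0,"wz":0},{"fingers":0.03,"tx":0,"ty":0,"tz":0.002,"wx":0,"wy":0,"wz":0},{"fingers":0.03,"tx":0,"ty":0,"tz":0.002,"wx":0,"wy":0,"wz":0}]' | grep -E "pos|force"; done
python3 -m handwheel '[{"fingers":0.03,"tx":0,"ty":0,"tz":0.001,"wx":0,"wy":0,"wz":0},{"fingers":0.03,"tx":0,"ty":0,"tz":0.002,"wx":0,"wy":0,"wz":0},{"fingers":0.03,"tx":0,"ty":0,"tz":0.002,"wx":0,"wy":0,"wz":0}]' | grep -E "pos|force"
```

```text
ee_pos: [0.5396, 0.1598, 0.0276]
force: [-4.1, -0.2, 0.0]
ee_pos: [0.5397, 0.1598, 0.0269]
force: [-9.2, -1.5, 1.9]
```

```bash
python3 -m handwheel '[{"fingers":0.03,"tx":0,"ty":0,"tz":-0.002,"wx":0,"wy":0,"wz":0},{"fingers":0.03,"tx":0,"ty":0.0005,"tz":-0.003,"wx":0,"wy":0,"wz":0},{"fingers":0.03,"tx":0,"ty":0.0005,"tz":-0.003,"wx":0,"wy":0,"wz":0},{"fingers":0.08,"tx":0,"ty":0.0005,"tz":-0.003,"wx":0,"wy":0,"wz":0},{"fingers":0.08,"tx":0,"ty":0.0005,"tz":-0.003,"wx":0,"wy":0,"wz":0},{"fingers":0.08,"tx":0,"ty":0.0005,"tz":-0.003,"wx":0,"wy":0,"wz":0},{"fingers":0.08,"tx":0,"ty":0.0005,"tz":-0.003,"wx":0,"wy":0,"wz":0},{"fingers":0.08,"tx":0,"ty":0.0005,"tz":-0.003,"wx":0,"wy":0,"wz":0},{"fingers":0.08,"tx":0,"ty":0.0005,"tz":-0.003,"wx":0,"wy":0,"wz":0},{"fingers":0.08,"tx":0,"ty":0.0005,"tz":-0.003,"wx":0,"wy":0,"wz":0}]'
python3 -c "
from h import *
go([.4,.0,.25],.19)"
```

```text
time: 8.57
ee_pos: [0.5398, 0.1598, 0.0276]
tcp_rot: [-0.545, 0.451, -0.451, 0.545]
force: [-0.3, -0.3, 0.7]
grip_width: 0.0786
t 8.57 tcp [0.5398 0.1598 0.0276] yaw 0.1888 tilt [ 0.  0. -1.] F [-0.3 -0.3  0.7] w 0.0786
txyz [ 0.1307 -0.2224 -0.1672] wy -0.0012
```

Raise straight up, then back out of the top camera's view.

```bash
python3 -m handwheel '[{"fingers":0.08,"tx":0,"ty":-0.01,"tz":0,"wx":0,"wy":0,"wz":0},{"fingers":0.08,"tx":0,"ty":-0.03,"tz":0,"wx":0,"wy":0,"wz":0},{"fingers":0.08,"tx":0,"ty":-0.055,"tz":0,"wx":0,"wy":0,"wz":0},{"fingers":0.08,"tx":0,"ty":-0.085,"tz":0,"wx":0,"wy":0,"wz":0},{"fingers":0.08,"tx":0,"ty":-0.115,"tz":0,"wx":0,"wy":0,"wz":0},{"fingers":0.08,"tx":0,"ty":-0.145,"tz":0,"wx":0,"wy":0,"wz":0},{"fingers":0.08,"tx":0,"ty":-0.175,"tz":0,"wx":0,"wy":0,"wz":0},{"fingers":0.08,"tx":0.015,"ty":-0.2,"tz":-0.01,"wx":0,"wy":0,"wz":0},{"fingers":0.08,"tx":0.04,"ty":-0.22,"tz":-0.02,"wx":0,"wy":0,"wz":0},{"fingers":0.08,"tx":0.07,"ty":-0.22,"tz":-0.03,"wx":0,"wy":0,"wz":0},{"fingers":0.08,"tx":0.1,"ty":-0.22,"tz":-0.04,"wx":0,"wy":0,"wz":0},{"fingers":0.08,"tx":0.13,"ty":-0.22,"tz":-0.05,"wx":0,"wy":0,"wz":0}]'
python3 -m handwheel '[{"fingers":0.08,"tx":0.03,"ty":0,"tz":-0.01,"wx":0,"wy":0,"wz":0},{"fingers":0.08,"tx":0.06,"ty":0,"tz":-0.02,"wx":0,"wy":0,"wz":0},{"fingers":0.08,"tx":0.09,"ty":0,"tz":-0.03,"wx":0,"wy":0,"wz":0},{"fingers":0.08,"tx":0.12,"ty":0,"tz":-0.03,"wx":0,"wy":0,"wz":0},{"fingers":0.08,"tx":0.15,"ty":0,"tz":-0.03,"wx":0,"wy":0,"wz":0},{"fingers":0.08,"tx":0.17,"ty":0,"tz":-0.03,"wx":0,"wy":0,"wz":0},{"fingers":0.08,"tx":0.18,"ty":0,"tz":-0.03,"wx":0,"wy":0,"wz":0},{"fingers":0.08,"tx":0.18,"ty":0,"tz":-0.03,"wx":0,"wy":0,"wz":0}]'
python3 - <<'E'
from h import *
d=cam('scene');e=cam('top');cv2.imwrite('pics/s6.png',np.hstack([cv2.resize(d['image'][150:330,250:450,::-1],(400,360)),cv2.resize(e['image'][140:285,110:270,::-1],(400,360))]))
for n in('blank_mid','panel_mid'):
    for s in robot.silhouettes('top',n)[:2]:
        print(n,s['score'],s['rect'])
E
```

```text
time: 9.57
ee_pos: [0.5148, 0.0216, 0.2492]
tcp_rot: [-0.545, 0.45, -0.451, 0.546]
force: [0.8, -0.7, -1.3]
grip_width: 0.0798
time: 10.23
ee_pos: [0.5193, -0.1615, 0.248]
tcp_rot: [0.544, -0.451, 0.452, -0.544]
force: [-1.4, 1.2, -1.2]
grip_width: 0.08
panel_mid 0.8 [165.6, 181.5, 30.0, 56.7]
```

View pics/s6.png

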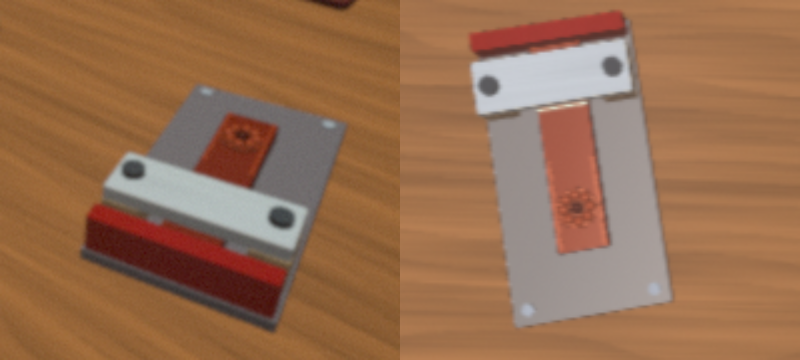

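Run:
```python
from h import *
d=cam('top');p=unproj(d,183.6,240.3,.028)[:2]
c,s=np.cos(.19),np.sin(.19);v=p-[.575,.1665];print('rosette end in jig (want -.138,0)',c*v[0]+s*v[1],-s*v[0]+c*v[1])
cam('scene');print([(s['rect'],round(s['score'],2)) for s in robot.look_for('scene','blank_mid')])
r=robot.state();print(r['force'],abs(r['dq']).max(),r['time'])
```

```text
rosette end in jig (want -.138,0) -0.13548051329638605 -0.0023955587998458414
[([163.2, 152.6, 85.7, 31.5], 0.71)]
[ 0.12291527  0.09720626 -0.70548503] 0.004386026404703914 10.5833
```

```bash
python3 -c "
from station import robot
print(robot.finish_job())"
```

```text
the job is handed in; nothing more can be done
None
```

The dark red panel is in the jig, face up on the grey base. Its plain end is under the bridge against the red stop, and the rosette end sticks out of the mouth. I released it, backed the arm well clear, and handed the job in at about 10.6 s. `finish_job` reports no verdict.

What the last checks showed:
- **Home against the stop:** while sliding it in, the arm stopped advancing and the force rose to about 9 N. I eased off before opening the fingers.
- **Position afterwards:** the rosette end measured x = -0.135 m and y = -0.002 m in the jig frame, against -0.138 and 0 expected. The difference is within the camera error. The pale line shows at the bridge's front edge.
- **Pale panel:** in the scene camera it sits within about 1 pixel of where it started. The network did not find it in the last top view, where the arm was probably in the way.
- **Robot:** it was still and touching nothing at the end.

One command was refused at the start because its rows were incomplete. The robot did not move, and I resent it in full.

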